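# Sieve the hazelnuts from the walnuts

## Task

Pick up the sieve by its wooden handle bar and briefly shake or gently rock it over the green bay of the divided tray until both hazelnuts have fallen through the mesh, with both walnuts still in the sieve. Then tip the walnuts over the sieve's open lip into the white bay, and stand the sieve upright on the worktop, clear of the tray. Use the sieve for this: do not touch the nuts with the gripper.

Things in the scene. Friction and masses are not known exactly. Their poses are not given: they have to be found in the camera images.
- sieve: Blue sieve, 120 x 126 x 131 mm, about 0.3 kg. Origin: centre of underside; z up, -x to the open pouring lip, +x to the closed back. Side and back walls to z=50 mm; side walls reach to z=0. Wire mesh x=-52..36 mm, top z=27.5 mm, 19 mm openings, open below. At x=36..56 mm a solid plate falls 4 degrees to the back: hazelnuts on it roll onto the mesh at 15 to 22 degrees lip-down and drop through near x=25 mm.
- sieve_handle (a point): Centre of the sieve's light wooden handle bar, 120 mm above the sieve's underside, over its centre. The bar runs along the sieve's y, 14 mm thick (in x), 22 mm tall, 118 mm free between the straps; axes as the sieve's.
- sieve_lip (a point): Middle of the sieve's open front edge (sieve x=-60, y=0, z=27.5 mm): an 8 mm flat steel lip level with the mesh; axes as the sieve's. Walnuts stay seated in the mesh up to about 25 degrees of tilt if it is tilted smoothly, and roll out over the lip at 37 to 45 degrees lip-down.
- tray: Wooden tray fixed to the worktop, 190 x 340 x 35 mm, walls and divider 6 mm, at any yaw. Origin: centre of underside. The divider runs along x at y=0. Bay with green floor (hazelnuts) at +y, centre y=+83 mm; bay with white floor (walnuts) at -y, centre y=-83 mm. Each bay 178 x 161 mm inside, floor 8 mm above the worktop.
- hazelnut_0: Brown hazelnut, a ball of 14 mm diameter, 10 g, origin at its centre. It starts on the sieve's solid plate, against the back wall, and falls freely through the mesh. Rocking the sieve lip-down brings it there, or two or three quick level strokes (about 40 mm in 0.35 s) along the sieve's x; longer or harder shaking throws the walnuts out too.
- hazelnut_1: Brown hazelnut, a ball of 14 mm diameter, 10 g, origin at its centre. It starts on the sieve's solid plate, against the back wall, and falls freely through the mesh. Rocking the sieve lip-down brings it there, or two or three quick level strokes (about 40 mm in 0.35 s) along the sieve's x; longer or harder shaking throws the walnuts out too.
- walnut_0: Large light-brown walnut, a ball of 42 mm diameter, 18 g, origin at its centre. It starts seated in a mesh opening near the middle of the sieve; too big to fall through.
- walnut_1: Large light-brown walnut, a ball of 42 mm diameter, 18 g, origin at its centre. It starts seated in a mesh opening near the middle of the sieve; too big to fall through.
There are look-alikes about, which are no part of the job. What is shaped like the walnut_1 but black or turquoise is not meant.

How it is judged:
On the way:
1. both hazelnuts have fallen through into the green bay while both walnuts are still in the sieve (x of hazelnut_0 in the frame of tray between -0.095 and 0.095 m and y of hazelnut_0 in the frame of tray between 0 and 0.17 m and z of hazelnut_0 in the frame of tray between 0 and 0.04 m and x of hazelnut_1 in the frame of tray between -0.095 and 0.095 m and y of hazelnut_1 in the frame of tray between 0 and 0.17 m and z of hazelnut_1 in the frame of tray between 0 and 0.04 m and x of walnut_0 in the frame of sieve between -0.062 and 0.06 m and y of walnut_0 in the frame of sieve between -0.057 and 0.057 m and z of walnut_0 in the frame of sieve between 0.03 and 0.075 m and x of walnut_1 in the frame of sieve between -0.062 and 0.06 m and y of walnut_1 in the frame of sieve between -0.057 and 0.057 m and z of walnut_1 in the frame of sieve between 0.03 and 0.075 m), for 0.2 s.
At the end, for the whole second after the job is handed in: Both hazelnuts lie in the green bay and both walnuts in the white bay of the tray; the sieve stands upright (within about 6 degrees) at rest on the worktop (underside within 6 mm of it), its centre over 140 mm from the tray's centre (x of hazelnut_0 in the frame of tray between -0.095 and 0.095 m and y of hazelnut_0 in the frame of tray between 0 and 0.17 m and z of hazelnut_0 in the frame of tray between 0 and 0.04 m and x of hazelnut_1 in the frame of tray between -0.095 and 0.095 m and y of hazelnut_1 in the frame of tray between 0 and 0.17 m and z of hazelnut_1 in the frame of tray between 0 and 0.04 m and x of walnut_0 in the frame of tray between -0.095 and 0.095 m and y of walnut_0 in the frame of tray between -0.17 and 0 m and z of walnut_0 in the frame of tray between 0 and 0.04 m and x of walnut_1 in the frame of tray between -0.095 and 0.095 m and y of walnut_1 in the frame of tray between -0.17 and 0 m and z of walnut_1 in the frame of tray between 0 and 0.04 m and height (world z) of sieve below 0.006 m and angle between sieve's own z axis and vertical below 0.1 rad and horizontal distance between sieve and tray above 0.14 m and linear speed of sieve below 0.02 m/s); the robot touches nothing.
It fails at once if the gripper touches a nut (contact force between the fingers and hazelnut_0 above 0.5 N or contact force between the fingers and hazelnut_1 above 0.5 N or contact force between the fingers and walnut_0 above 0.5 N or contact force between the fingers and walnut_1 above 0.5 N).
It also fails if it takes over 64 s, if anything falls off the work surface, if the arm or the gripper's body presses on something with over 40 N, if the wrist force passes 120 N, or if a joint passes its speed limit or range.

## Robot

A 7-joint arm with a two-finger parallel gripper is mounted at the origin on a cart in front of the work surface, level with it; the furniture and walls round the work are solid. World frame = base frame: x ahead of the robot, y to its left, z up, the work surface at z = 0. Lengths are in m, angles in rad, forces in N, time in s.
With the tool pointing down it reaches from about 0.425 to 0.925 m from the base axis. Payload 6.8 kg.
Tool frame: the origin (TCP) lies at the very end of the fingers, on their centre line; the grasp point (between the pads) lies grasp_offset behind it (grasp_offset is the distance from the TCP to the grasp point, in m); z points along the fingers, y is the direction in which the jaws open and shut (so a half turn about z gives the same grasp; the last joint's range is limited). The gripper opens to 85 mm and grips with 20 to 120 N. Pads are 22 mm wide; open, the fingers measure 114 mm over their backs; the gripper's body (76 mm by 85 mm) begins 54 mm behind the grasp point. The pads swing forward as they close: fully open they stand 13 mm farther back than shut.
Start: joints at [-1.274, 0.477, 0.022, 1.555, -0.011, 1.109, -0.083], TCP at [0.266, 0.62, 0.231] pointing down, gripper open.
Joint ranges: [-2.96, 2.96], [-0.34, 2.1], [-1.41, 1.46], [0.24, 2.44], [-1.37, 4.51], [0.17, 1.92], [-2.96, 2.96]. Speed limits (rad/s): [2.39, 2.39, 3.14, 3.14, 3.14, 3.14, 3.14].

## Interface

Orientations are given as a unit quaternion [w, x, y, z].
In Python, from station import * gives the robot as it stands.
- The arm moves only by the shell command python3 -m handwheel 'ROWS' [FORCE]. ROWS is JSON, one flat list of numbers, 7 for each row, row after row: the shift along the world's x, y, z in cm, then the turn, a rotation vector about the world's x, y, z in degrees, then the opening, from 0 (shut) to 1 (fully open). In form: [tx, ty, tz, ax, ay, az, fingers, tx, ty, tz, ax, ay, az, fingers, ...]. A call has 1 to 8 rows; each row is the pose to reach, as a shift and turn from the pose measured when the call began; what a row does not reach only later rows make up. A row lasts 1/12 s, in which the tool goes at most 41.7 mm and 7.16 degrees, less where a joint would pass 70% of its speed; a pose out of reach is approached as far as the arm can. A call with a gripper value outside its range is refused whole. The fingers move at their own pace and stop on an object; FORCE is the grip in N (left out, the last holds). Time passes only in rows, so rows that repeat a pose let the fingers close. It gives the time, the measured TCP pose, the force and the opening at its end, in the units of the state.
- get_obs(): the state, without advancing time (a new reading comes with each control period).
- read_camera(name): name is "side" or "top"; returns the picture (384x512x3 uint8, red, green, blue); there is no depth.
- camera_info(name): a dict with "fx", "fy", "cx", "cy" (pixels), "k1" (the pictures are not rectified: a ray, as slopes to the right and down, at radius r is drawn at 1 + k1 r^2 times it, then the intrinsics apply), "R" (3x3) and "t" (3): a world point X has camera coordinates R X + t. Camera axes: x right, y down, z forward; pixel columns grow to the right and rows downward; lengths in m; the calibration is good to about 2 mm. A picture is of the moment at which its call begins. camera_info takes no time and is no camera call.
- hand_in(): hands the job in, once; it reports no verdict.
The state is a dict: "t": time; "q": joint angles; "joint_vel": joint speeds; "joint_torque": joint torques, N m; "eef_pos": TCP position; "tool_rot": TCP orientation; "contact_force": force on the tool from outside, world axes, zero at the start; "torque": the same for the moment, N m; "gripper_width": opening from 0.0 (shut) to 1.0 (fully open).
Only numpy, scipy, OpenCV 4.12 (cv2) and the standard library are available. Lean on these libraries where they do the work, as an engineer would, in place of code of your own. Each camera call takes 0.05 s, during which the arm holds its last target. There are 200 camera calls.

## Working session

There is one attempt and no reset: what is moved stays moved. The work goes in short steps, Python scripts to look and compute and a shell command to move; the robot and the scene stay as the last step left them, time stands still between calls to the robot, and variables do not carry over. Pictures are saved under pics/ and viewed, on a budget of 10 in all, crops included, one or two more only if the job needs it, and the job is handed in when it is done.

```bash
ls; mkdir -p pics; python3 - <<'E'
from station import *
import cv2,numpy as np
for n in("top","side"):
    i=camera_info(n);print(n,{k:np.round(v,4).tolist() for k,v in i.items()})
a=read_camera("top");b=read_camera("side")
np.save("top0.npy",a);np.save("side0.npy",b)
im=np.hstack([a,b])[:,:,::-1]
cv2.imwrite("pics/a.png",cv2.resize(a[:,:,::-1],(800,600)))
cv2.imwrite("pics/b.png",cv2.resize(b[:,:,::-1],(800,600)))
print(get_obs())
E
```

```text
pics
top {'fx': 461.764, 'fy': 461.764, 'cx': 255.7495, 'cy': 190.2923, 'k1': -0.0717, 'R': [[0.014, -0.9999, 0.0096], [-0.9808, -0.0156, -0.1942], [0.1944, -0.0067, -0.9809]], 't': [-0.1129, 0.5481, 1.124]}
side {'fx': 365.1812, 'fy': 365.1812, 'cx': 251.0488, 'cy': 193.1923, 'k1': -0.0909, 'R': [[-0.9945, -0.1051, -0.0034], [-0.0675, 0.6625, -0.746], [0.0806, -0.7416, -0.666]], 't': [0.5378, 0.1821, 0.8994]}
{'t': 0.1, 'q': array([-1.27410493,  0.4777324 ,  0.02233717,  1.55631772, -0.01150232,
        1.10926224, -0.08309718]), 'joint_vel': array([-0.00119461, -0.00196042, -0.00083007, -0.00308478,  0.00075241,
       -0.00053665, -0.00049777]), 'joint_torque': array([ 4.19606149e-03, -5.97762179e+01,  1.61359336e+00, -2.81956083e+01,
        1.27460039e-02,  5.12623665e-03, -3.51389804e-05]), 'eef_pos': array([0.26563826, 0.61998338, 0.2304275 ]), 'tool_rot': array([-1.05328195e-04,  2.01003395e-01,  9.79590221e-01, -7.88825761e-04]), 'contact_force': array([-0.44200984,  0.09141409,  0.58435576]), 'torque': array([ 0.01028142,  0.01065011, -0.00193248]), 'gripper_width': 0.9985818302776371}
```

View pics/a.png

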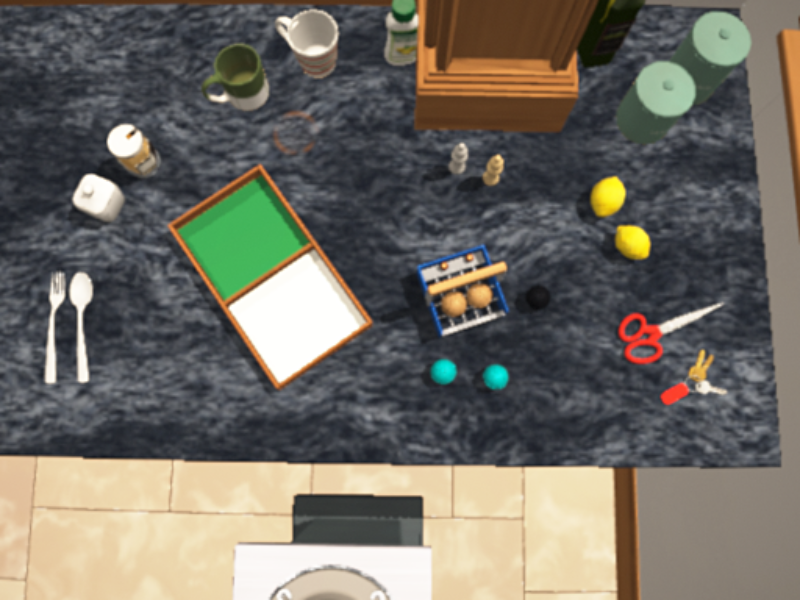

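View pics/b.png

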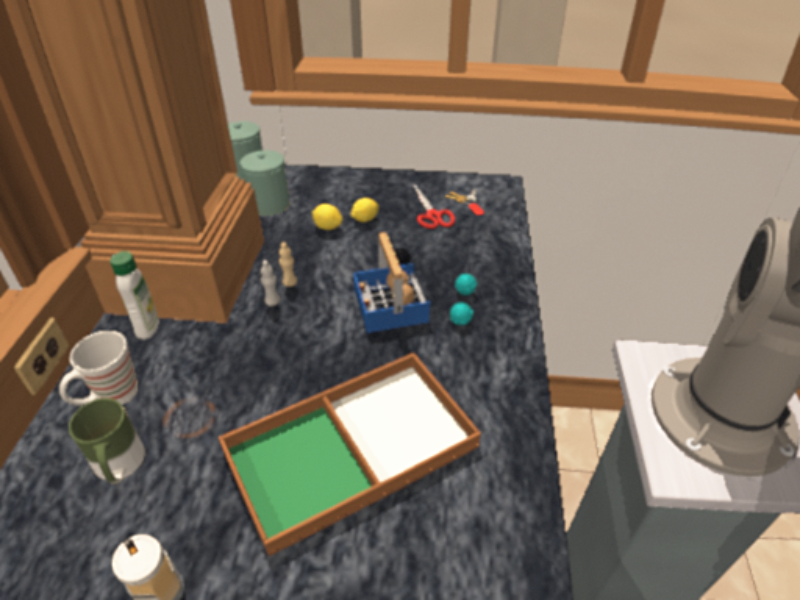

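Top view (800x600): the tray has its green bay at (243,237) and its white bay at (300,318). The sieve is at (463,290), with handle bar (430,287)–(506,268), lip towards the bottom, and hazelnuts at (445,266) and (470,258). The walnut-shaped candidates are light brown at (454,303) and (480,295), both in the sieve, black at (538,297), and turquoise at (443,371) and (496,377). The light-brown pair in the sieve fits the description. The side view agrees.

```bash
cat > h.py <<'E'
from station import *
import cv2,numpy as np
def ray(n,uv):
    i=camera_info(n);K=np.array([[i["fx"],0,i["cx"]],[0,i["fy"],i["cy"]],[0,0,1]])
    d=cv2.undistortPoints(np.array(uv,float).reshape(-1,1,2),K,np.array([i["k1"],0,0,0,0.]))[:,0]
    R=np.array(i["R"]);return -R.T@i["t"],np.c_[d,np.ones(len(d))]@R
def plane(n,uv,z):
    c,d=ray(n,uv);return c+d*((z-c[2])/d[:,2])[:,None]
def proj(n,X):
    i=camera_info(n);R=np.array(i["R"]);p=np.atleast_2d(X)@R.T+i["t"];s=p[:,:2]/p[:,2:];r=(s**2).sum(1,keepdims=True)
    return s*(1+i["k1"]*r)*[i["fx"],i["fy"]]+[i["cx"],i["cy"]]
def tri(u1,u2):
    c,d=ray("top",[u1]);e,f=ray("side",[u2]);d=d[0];f=f[0]
    s=np.linalg.lstsq(np.c_[d,-f],e-c,rcond=None)[0];a=c+s[0]*d;b=e+s[1]*f
    return (a+b)/2,np.linalg.norm(a-b)
def big(m):
    c=cv2.findContours(m.astype(np.uint8),cv2.RETR_EXTERNAL,cv2.CHAIN_APPROX_NONE)[0]
    return max(c,key=cv2.contourArea)
E
python3 - <<'E'
from h import *
a=np.load("top0.npy");b=np.load("side0.npy")
def rect(n,c,z):
    p=plane(n,c.reshape(-1,2),z)[:,:2]
    r=cv2.minAreaRect((p*1000).astype(np.float32));return np.round(r[0],1),np.round(r[1],1),round(r[2],1)
hsv=cv2.cvtColor(a,cv2.COLOR_RGB2HSV);hs=cv2.cvtColor(b,cv2.COLOR_RGB2HSV)
for n,h in(("top",hsv),("side",hs)):
    print(n,"green",rect(n,big(cv2.inRange(h,(45,120,60),(80,255,255))),.008))
    m=cv2.inRange(h,(0,0,200),(180,40,255));
    if n=="top": m[300:]=0;m[:,:130]=0;m[:,240:]=0
    else: m[:220]=0;m[:,:200]=0;m[:,310:]=0
    print(n,"white",rect(n,big(m),.008))
    print(n,"blue",rect(n,big(cv2.inRange(h,(105,150,50),(125,255,255))),.05))
w=cv2.inRange(hsv,(8,60,100),(25,255,255));
w[:165]=0;w[205:]=0;w[:,:265]=0;w[:,330:]=0
cv2.imwrite("pics/c.png",np.hstack([cv2.resize(a[145:225,255:355,::-1],(400,320),interpolation=2),cv2.resize(b[140:220,215:315,::-1],(400,320),interpolation=2)]))
E
```

```text
top green (array([663.1, 168.7]), array([151.4, 174.9]), 36.4)
top white (array([526.4,  69.5]), array([156.8, 174.5]), 36.3)
top blue (array([ 607.3, -190.9]), array([ 45.2, 126.4]), 25.5)
side green (array([690.1, 128.3]), array([153.2,  66.1]), 36.6)
side white (array([523.4,  69.6]), array([151.7, 152. ]), 36.5)
side blue (array([ 561.2, -178.3]), array([122.4, 163.7]), 19.0)
```

View pics/c.png

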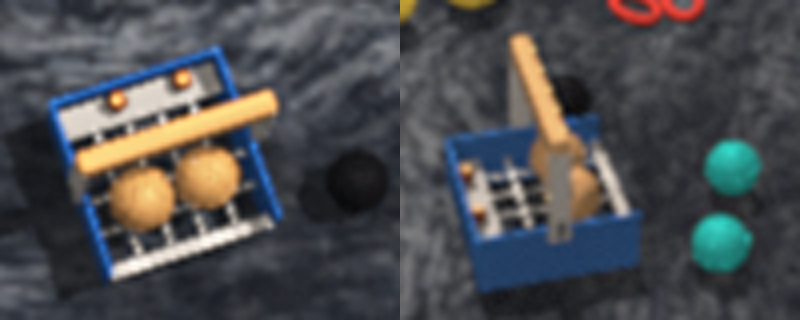

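The crop confirms it: the two light-brown walnuts sit in the sieve's mesh, and both hazelnuts are on the back plate. The black and turquoise balls are outside.

```bash
python3 - <<'E'
from h import *
T=lambda u,v:(255+u/4-.4,145+v/4-.4)
S=lambda u,v:(215+(u-400)/4-.4,140+v/4-.4)
print("handle c",tri(T(178,132),S(543,92)))
e=plane("top",[T(80,160),T(277,104)],.125);print(e, np.degrees(np.arctan2(*(e[0]-e[1])[1::-1])))
r=plane("top",[T(55,102),T(218,50)],.05);print("back rim",r,r.mean(0),np.degrees(np.arctan2(*(r[0]-r[1])[1::-1])))
l=plane("top",[T(110,274),T(278,216)],.0275);print("lip",l,l.mean(0),np.degrees(np.arctan2(*(l[0]-l[1])[1::-1])))
print((r.mean(0)*60+l.mean(0)*60)/120, r.mean(0)-l.mean(0))
from scipy.spatial.transform import Rotation as Ro
q=get_obs()["tool_rot"];R=Ro.from_quat(q[[1,2,3,0]]).as_matrix();print(R)
import station;print([x for x in dir(station) if x[0]!='_'])
try: print(grasp_offset)
except Exception as x: print(x)
E
```

```text
handle c (array([ 0.56659766, -0.20832512,  0.1229921 ]), np.float64(0.004726631555391972))
[[ 0.55034233 -0.14928083  0.125     ]
 [ 0.58695698 -0.26854636  0.125     ]] 107.0665444291619
back rim [[ 0.60425962 -0.13651909  0.05      ]
 [ 0.64087789 -0.24241317  0.05      ]] [ 0.62256875 -0.18946613  0.05      ] 109.07543298047585
lip [[ 0.49591615 -0.17388621  0.0275    ]
 [ 0.53573959 -0.28350979  0.0275    ]] [ 0.51582787 -0.228698    0.0275    ] 109.96478885145584
[ 0.56919831 -0.20908207  0.03875   ] [0.10674088 0.03923187 0.0225    ]
[[-9.19195248e-01  3.93801754e-01 -5.23470252e-04]
 [ 3.93802086e-01  9.19194026e-01 -1.50310935e-03]
 [-1.10756371e-04 -1.58779465e-03 -9.99998733e-01]]
['PlanningError', 'camera_info', 'get_obs', 'grasp_offset', 'hand_in', 'read_camera']
0.0187
```

```bash
python3 -m handwheel '[10,-27,0,0,0,-16,1,10,-27,0,0,0,-16,1,10,-27,0,0,0,-16,1,10,-27,0,0,0,-16,1,10,-27,0,0,0,-16,1,10,-27,0,0,0,-16,1,10,-27,0,0,0,-16,1,10,-27,0,0,0,-16,1]'; python3 -c "
from station import *;print(get_obs()['q'])"
```

```text
t: 0.77
eef_pos: [0.3688, 0.3414, 0.2301]
tool_rot: [0.001, 0.34, 0.94, -0.003]
contact_force: [0.3, -0.3, 0.3]
gripper_width: 1.0
[-1.01827556  0.19477111  0.16663947  1.96811209 -0.03497998  0.98630628
  0.0410292 ]
```

```bash
python3 -m handwheel '[10,-28,0,0,0,-16,1,10,-28,0,0,0,-16,1,10,-28,0,0,0,-16,1,10,-28,0,0,0,-16,1,10,-28,0,0,0,-16,1,10,-28,0,0,0,-16,1,10,-28,0,0,0,-16,1,10,-28,0,0,0,-16,1]';python3 -m handwheel '[10,-27.1,0,0,0,-16,1,10,-27.1,0,0,0,-16,1,10,-27.1,0,0,0,-16,1,10,-27.1,0,0,0,-16,1,10,-27.1,0,0,0,-16,1,10,-27.1,0,0,0,-16,1,10,-27.1,0,0,0,-16,1,10,-27.1,0,0,0,-16,1]'; python3 - <<'E'
from h import *
from scipy.spatial.transform import Rotation as Ro
o=get_obs();print(o['q'],o['eef_pos']);q=o["tool_rot"];print(Ro.from_quat(q[[1,2,3,0]]).as_matrix())
b=read_camera("side");t=read_camera("top")
p=proj("side",o['eef_pos'])[0];p2=proj("top",o['eef_pos'])[0];print(p,p2)
def crop(im,c):
    x,y=int(c[0])-50,max(0,int(c[1])-30);return cv2.resize(im[y:y+80,x:x+100,::-1],(400,320),interpolation=2)
cv2.imwrite("pics/d.png",np.hstack([crop(t,p2),crop(b,p)]))
E
```

```text
t: 1.43
eef_pos: [0.47, 0.0554, 0.2303]
tool_rot: [0.001, 0.471, 0.882, -0.003]
contact_force: [-0.0, -0.0, -0.5]
gripper_width: 0.997
t: 2.1
eef_pos: [0.5702, -0.2243, 0.2305]
tool_rot: [0.002, 0.593, 0.806, -0.005]
contact_force: [-0.7, -1.3, 0.8]
gripper_width: 1.002
[-0.17227867  0.41827019  0.58805781  1.74411103 -0.24842112  1.05467834
  0.80138013] [ 0.5701548  -0.22431872  0.23049859]
[[-0.29779526  0.95462665 -0.00243673]
 [ 0.95457278  0.29774862 -0.01168629]
 [-0.01043051 -0.00580616 -0.99992874]]
[248.60430437 125.94301334] [311.26749295 166.35664325]
```

View pics/d.png

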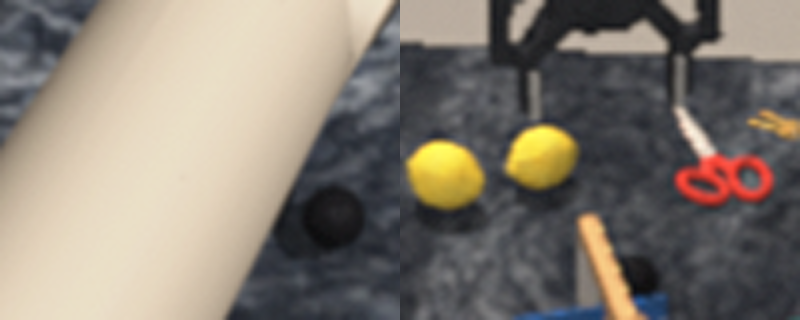

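```bash
python3 -m handwheel '[-0.2,1.55,-1,0.7,0,1.5,1,-0.2,1.55,-3,0.7,0,1.5,1,-0.2,1.55,-5,0.7,0,1.5,1,-0.2,1.55,-7,0.7,0,1.5,1,-0.2,1.55,-8,0.7,0,1.5,1,-0.2,1.55,-8,0.7,0,1.5,1]'; python3 - <<'E'
from h import *
o=get_obs();b=read_camera("side")
p=proj("side",o['eef_pos'])[0];print(o['eef_pos'],p)
x,y=int(p[0])-60,int(p[1])-40
cv2.imwrite("pics/e.png",cv2.resize(b[y:y+90,x:x+120,::-1],(720,540),interpolation=2));print(x,y)
E
```

```text
t: 2.7
eef_pos: [0.5658, -0.199, 0.1469]
tool_rot: [-0.006, 0.579, 0.816, 0.0]
contact_force: [-0.2, 0.3, 0.3]
gripper_width: 1.006
[ 0.56583871 -0.19902515  0.14691255] [249.39094995 157.39327075]
189 117
```

View pics/e.png

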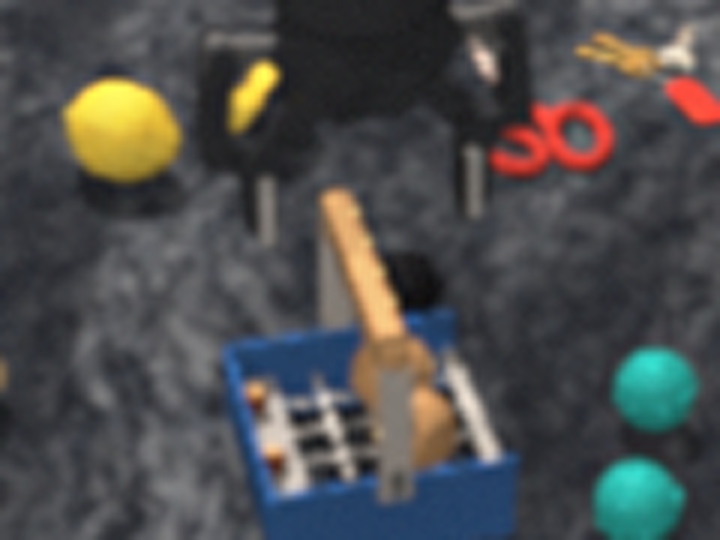

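The fingers straddle the bar: tips at crop pixels (265,240) and (472,215), bar between them at (368,262). It is about 1 cm off along the bar, so I'll correct that and descend.

```bash
python3 - <<'E'
from h import *
from scipy.spatial.transform import Rotation as Ro
o=get_obs();print(o['eef_pos'],Ro.from_quat(o["tool_rot"][[1,2,3,0]]).as_matrix())
E
python3 -m handwheel '[0.1,-0.9,-1,-0.3,0,0,1,0.1,-0.9,-1.5,-0.3,0,0,1,0.1,-0.9,-2,-0.3,0,0,1,0.1,-0.9,-2,-0.3,0,0,1,0.1,-0.9,-2,-0.3,0,0,1]'
python3 - <<'E'
from h import *
from scipy.spatial.transform import Rotation as Ro
o=get_obs();print(o['eef_pos'],Ro.from_quat(o["tool_rot"][[1,2,3,0]]).as_matrix(),o['q'])
E
```

```text
[ 0.5668101  -0.20013381  0.1486089 ] [[-0.32936227  0.94417761 -0.00700983]
 [ 0.94416543  0.32940665  0.00655039]
 [ 0.00849382 -0.00446099 -0.99995398]]
t: 3.17
eef_pos: [0.5678, -0.2092, 0.1285]
tool_rot: [-0.003, 0.579, 0.815, -0.002]
contact_force: [-0.1, 0.9, -0.6]
gripper_width: 1.003
[ 0.56776132 -0.20916204  0.12853885] [[-0.32925912  0.94421211 -0.00720592]
 [ 0.94423241  0.32927681  0.00138989]
 [ 0.00368509 -0.00634643 -0.99997307]] [-0.13224737  0.52597151  0.51648945  1.84100546 -0.32960363  0.86801737
  0.8792855 ]
```

```bash
python3 -m handwheel '[0,0,-1,0,0,0,1,0,0,-2,0,0,0,1,0,0,-2.6,0,0,0,1,0,0,-2.6,0,0,0,1,0,0,-2.6,0,0,0,0,0,0,-2.6,0,0,0,0,0,0,-2.6,0,0,0,0,0,0,-2.6,0,0,0,0]' 60; python3 -m handwheel '[0,0,0,0,0,0,0,0,0,0,0,0,0,0,0,0,0,0,0,0,0,0,0,0,0,0,0,0]' 110
python3 - <<'E'
from h import *
from scipy.spatial.transform import Rotation as Ro
o=get_obs();print(o['eef_pos'],Ro.from_quat(o["tool_rot"][[1,2,3,0]]).as_matrix(),o['q'],o['gripper_width'])
E
```

```text
t: 3.83
eef_pos: [0.568, -0.2093, 0.1029]
tool_rot: [-0.003, 0.579, 0.815, -0.001]
contact_force: [1.3, 0.8, 0.0]
gripper_width: 0.452
t: 4.17
eef_pos: [0.5684, -0.2094, 0.1033]
tool_rot: [-0.003, 0.579, 0.815, -0.001]
contact_force: [0.1, -0.4, 1.5]
gripper_width: 0.141
[ 0.56839601 -0.20940488  0.10331071] [[-0.32907284  0.94428771 -0.00563694]
 [ 0.94430007  0.32908379  0.00111251]
 [ 0.00290556 -0.00495686 -0.99998349]] [-0.11689252  0.55930783  0.49762361  1.85553603 -0.3525059   0.8207598
  0.89713447] 0.14055532026158257
```

```bash
python3 -m handwheel '[0,0,0,0,0,0,0,0,0,0.3,0,0,0,0,0,0,0.8,0,0,0,0,0,0,1.5,0,0,0,0,0,0,2.3,0,0,0,0,0,0,3,0,0,0,0,0,0,3.4,0,0,0,0,0,0,3.5,0,0,0,0]'; python3 -m handwheel '[0,0,0.5,0,0,0,0,0,0,1.2,0,0,0,0,0,0,2,0,0,0,0,0,0,2.8,0,0,0,0,0,0,3.4,0,0,0,0,0,0,3.8,0,0,0,0,0,0,4,0,0,0,0,0,0,4,0,0,0,0]'
python3 - <<'E'
from h import *
o=get_obs();a=read_camera("top");b=read_camera("side");o=get_obs()
p=proj("side",o['eef_pos'])[0];print(o['eef_pos'],o['q'],o['gripper_width'])
x,y=int(p[0])-60,int(p[1])-30
cv2.imwrite("pics/f.png",cv2.resize(b[y:y+90,x:x+120,::-1],(600,450),interpolation=2))
E
```

```text
t: 4.83
eef_pos: [0.569, -0.2097, 0.1396]
tool_rot: [-0.002, 0.579, 0.815, -0.001]
contact_force: [0.0, -0.6, -3.6]
gripper_width: 0.141
t: 5.5
eef_pos: [0.5692, -0.2097, 0.1801]
tool_rot: [-0.001, 0.579, 0.815, -0.001]
contact_force: [-0.0, -0.1, -4.2]
gripper_width: 0.141
[ 0.5688046  -0.2095485   0.17936179] [-0.15936361  0.46377744  0.54932121  1.80277085 -0.28840867  0.95995777
  0.84647112] 0.1462537457709544
```

View pics/f.png

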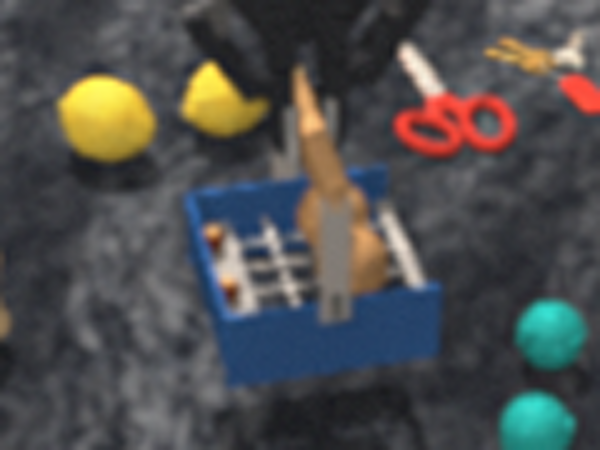

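The lift worked: the bar is held, the sieve is level, and all four nuts are in it. I'll tilt it back 6° (lip up) so the hazelnuts stay put, then carry it smoothly to the green bay.

```bash
python3 -m handwheel '[0,0,0,-0.3,0.95,0,0,0,0,0,-0.8,2.4,0,0,0,0,0,-1.4,4,0,0,0,0,0,-1.8,5.2,0,0,0,0,0,-1.95,5.7,0,0,0,0,0,-1.95,5.7,0,0]'
python3 -m handwheel '[0.1,0.45,0,0,0,0.2,0,0.35,1.6,0,0,0,0.7,0,0.7,3.1,0,0,0,1.4,0,1.1,4.65,0,0,0,2.1,0,1.45,6.2,0,0,0,2.9,0,1.8,7.7,0,0,0,3.5,0,2.05,8.85,0,0,0,4,0,2.15,9.3,0,0,0,4.25,0]'
python3 -m handwheel '[0.1,0.45,0,0,0,0.2,0,0.35,1.6,0,0,0,0.7,0,0.7,3.1,0,0,0,1.4,0,1.1,4.65,0,0,0,2.1,0,1.45,6.2,0,0,0,2.9,0,1.8,7.7,0,0,0,3.5,0,2.05,8.85,0,0,0,4,0,2.15,9.3,0,0,0,4.25,0]'
python3 - <<'E'
from h import *
from scipy.spatial.transform import Rotation as Ro
o=get_obs();print(o['eef_pos'],Ro.from_quat(o["tool_rot"][[1,2,3,0]]).as_matrix(),o['q'],o['gripper_width'])
E
```

```text
t: 6.1
eef_pos: [0.5693, -0.209, 0.1788]
tool_rot: [-0.033, 0.578, 0.814, -0.044]
contact_force: [0.7, -0.2, -4.5]
gripper_width: 0.143
t: 6.77
eef_pos: [0.5917, -0.1121, 0.1787]
tool_rot: [-0.032, 0.545, 0.836, -0.044]
contact_force: [0.6, 0.6, -4.3]
gripper_width: 0.145
t: 7.43
eef_pos: [0.6138, -0.0154, 0.1784]
tool_rot: [-0.03, 0.512, 0.857, -0.045]
contact_force: [-0.8, 1.2, -4.0]
gripper_width: 0.141
[ 0.61381429 -0.01537142  0.17837262] [[-0.47403707  0.87504797 -0.09787701]
 [ 0.88048711  0.47179617 -0.04637706]
 [ 0.00559584 -0.10816389 -0.99411733]] [-0.4520611   0.52152701  0.49881321  1.7081784  -0.22089787  1.07687181
  0.61114304] 0.1412402897875077
```

```bash

python3 -m handwheel '[0.1,0.4,0,0,0,0.2,0,0.35,1.5,0,0,0,0.7,0,0.7,2.9,0,0,0,1.3,0,1,4.4,0,0,0,2,0,1.35,5.9,0,0,0,2.6,0,1.65,7.3,0,0,0,3.3,0,1.9,8.4,0,0,0,3.7,0,2,8.8,0,0,0,3.9,0]'
python3 -m handwheel '[0.1,0.4,0,0,0,0.2,0,0.35,1.5,0,0,0,0.7,0,0.7,2.9,0,0,0,1.3,0,1,4.4,0,0,0,2,0,1.35,5.9,0,0,0,2.6,0,1.65,7.3,0,0,0,3.3,0,1.9,8.3,0,0,0,3.7,0,2,8.7,0,0,0,3.9,0]'
python3 - <<'E'
from h import *
from scipy.spatial.transform import Rotation as Ro
o=get_obs();print(o['eef_pos'],Ro.from_quat(o["tool_rot"][[1,2,3,0]]).as_matrix(),o['q'],o['gripper_width'])
a=read_camera("top");b=read_camera("side")
cv2.imwrite("pics/g.png",cv2.resize(b[120:360,110:430,::-1],(800,600),interpolation=2))
o=get_obs();print(o['eef_pos'])
E
```

```text
t: 8.1
eef_pos: [0.6342, 0.0763, 0.1781]
tool_rot: [-0.029, 0.481, 0.875, -0.046]
contact_force: [0.5, 0.5, -3.8]
gripper_width: 0.142
t: 8.77
eef_pos: [0.6543, 0.1668, 0.1778]
tool_rot: [-0.028, 0.449, 0.892, -0.046]
contact_force: [0.3, 0.7, -4.7]
gripper_width: 0.14
[0.65432092 0.16677972 0.17776457] [[-0.59564536  0.79813861 -0.0904509 ]
 [ 0.80320901  0.59293135 -0.05733847]
 [ 0.00786712 -0.10680437 -0.99424893]] [-0.63394204  0.61303847  0.42848757  1.53890824 -0.23013293  1.14870279
  0.48134663] 0.1404443802246257
[0.65420156 0.16460301 0.17783159]
```

View pics/g.png

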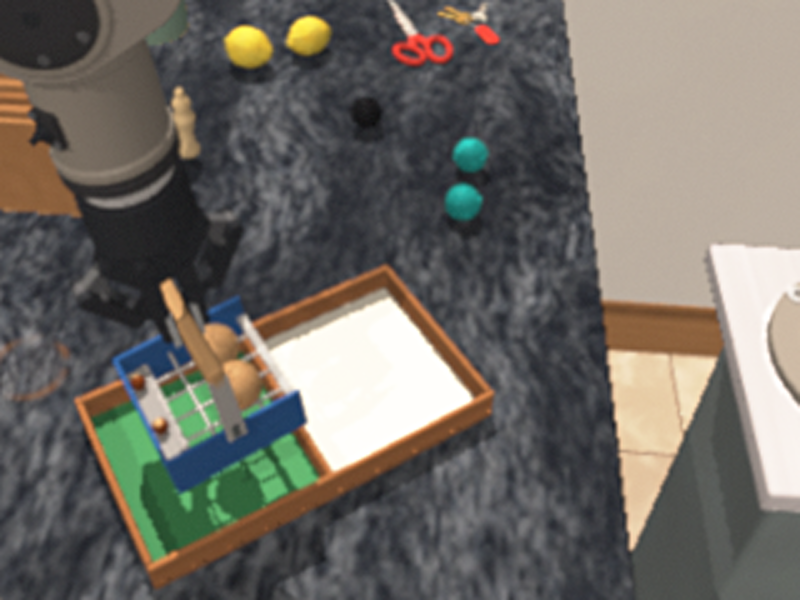

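Both walnuts and both hazelnuts are in the sieve: hazelnuts at (138,382) and (160,425) in this crop, sieve over the green bay. Now a smooth rock, lip down.

```bash

python3 -m handwheel '[-0.1,-0.05,0,0.5,-0.65,0,0,-0.25,-0.2,-0.1,1.6,-2.2,0,0,-0.5,-0.4,-0.2,3.1,-4.2,0,0,-0.75,-0.55,-0.3,4.75,-6.4,0,0,-1,-0.75,-0.4,6.4,-8.6,0,0,-1.25,-0.9,-0.5,7.9,-10.6,0,0,-1.4,-1.05,-0.6,9,-12.2,0,0,-1.5,-1.1,-0.6,9.5,-12.8,0,0]'
python3 -m handwheel '[-0.05,-0.05,0,0.3,-0.35,0,0,-0.15,-0.1,-0.1,0.9,-1.2,0,0,-0.3,-0.2,-0.1,1.7,-2.3,0,0,-0.5,-0.35,-0.2,2.7,-3.6,0,0,-0.7,-0.5,-0.3,3.6,-4.9,0,0,-0.85,-0.6,-0.4,4.5,-6,0,0,-0.9,-0.65,-0.4,5.1,-6.9,0,0,-0.9,-0.7,-0.4,5.4,-7.2,0,0]'
python3 -m handwheel '[0,0,0,0,0,0,0,0,0,0,0,0,0,0,0,0,0,0,0,0,0,0,0,0,0,0,0,0]'
python3 - <<'E'
from h import *
from scipy.spatial.transform import Rotation as Ro
o=get_obs();print(o['eef_pos'],Ro.from_quat(o["tool_rot"][[1,2,3,0]]).as_matrix(),o['q'],o['gripper_width'])
a=read_camera("top");b=read_camera("side")
cv2.imwrite("pics/h.png",cv2.resize(b[180:360,120:360,::-1],(800,600),interpolation=2))
o=get_obs();print(o['eef_pos'])
E
```

```text
t: 9.53
eef_pos: [0.6378, 0.1504, 0.1717]
tool_rot: [0.035, 0.45, 0.889, 0.078]
contact_force: [-1.2, -1.8, -4.2]
gripper_width: 0.141
t: 10.2
eef_pos: [0.6284, 0.1425, 0.1676]
tool_rot: [0.07, 0.446, 0.88, 0.147]
contact_force: [-0.4, 0.7, -5.3]
gripper_width: 0.144
t: 10.53
eef_pos: [0.6287, 0.1429, 0.1678]
tool_rot: [0.07, 0.445, 0.88, 0.147]
contact_force: [-0.7, 0.3, -4.3]
gripper_width: 0.139
[0.62874478 0.14287416 0.16776771] [[-0.59342132  0.76377174  0.25397611]
 [ 0.80484622  0.5597073   0.19735829]
 [ 0.0085844   0.32152833 -0.94686105]] [-0.48982904  0.37778746  0.29255595  1.94683259 -0.45282747  0.57527462
  0.75170237] 0.13902211291674665
[0.62861237 0.14286538 0.16765057]
```

View pics/h.png

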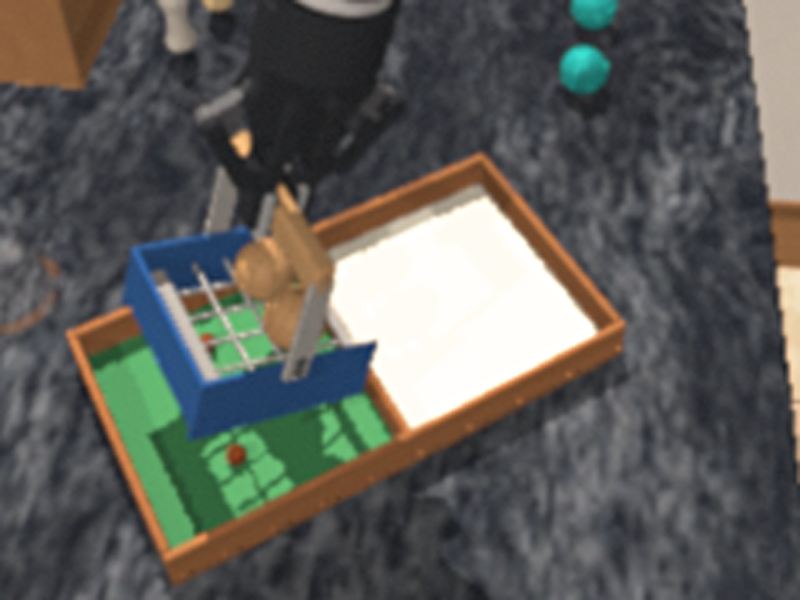

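One hazelnut is on the green floor at (237,455). The other shows through the mesh at (207,342), and both walnuts are still seated. I'll check that second one numerically.

```bash
cat > nuts.py <<'E'
from h import *
Y=np.array([.807,.5906]);Xx=np.array([.5906,-.807]);C=np.array([.5948,.1191])
def nuts(n,im,z=.015):
    h=cv2.cvtColor(im,cv2.COLOR_RGB2HSV);m=cv2.inRange(h,(0,150,60),(14,255,190))
    k,_,s,c=cv2.connectedComponentsWithStats(m)
    for i in range(1,k):
        if 3<=s[i,4]<80:
            p=plane(n,[c[i]],z)[0][:2]-C
            if abs(p@Xx)<.1 and abs(p@Y)<.18: print(n,c[i].round(1),s[i,4],"tray xy",(p@Xx).round(3),(p@Y).round(3))
if __name__=="__main__":
    nuts("side",read_camera("side"));nuts("top",read_camera("top"))
E
python3 nuts.py
```

```text
side [178.4 270.1] 15 tray xy 0.086 0.076
side [146.5 296.5] 4 tray xy 0.053 0.168
side [148.7 301. ] 3 tray xy 0.039 0.168
side [152.4 309.9] 14 tray xy 0.014 0.168
side [190.5 316. ] 18 tray xy -0.042 0.1
side [157.5 321.5] 8 tray xy -0.019 0.168
side [161.  329.5] 6 tray xy -0.04 0.168
side [166.  340.2] 14 tray xy -0.068 0.167
top [162.6 111.3] 36 tray xy 0.078 0.165
top [181.3 130. ] 3 tray xy 0.091 0.09
top [191.6 140. ] 5 tray xy 0.098 0.05
top [112.9 143.6] 21 tray xy -0.082 0.166
top [195.8 150.5] 6 tray xy 0.09 0.019
top [113.7 151. ] 3 tray xy -0.091 0.147
top [187.  165.5] 70 tray xy 0.048 -0.001
top [207. 166.] 3 tray xy 0.091 -0.034
top [210.6 171. ] 5 tray xy 0.091 -0.05
top [220. 184.] 3 tray xy 0.091 -0.094
top [173. 243.] 3 tray xy -0.096 -0.152
```

The second nut moved to tray (0.086, 0.076): it is on the green floor, rolling to the wall. Now I'll ease the tilt and move over towards the white bay.

```bash

python3 -m handwheel '[-0.2,-0.15,0,-0.2,0.2,0,0,-0.65,-0.5,0,-0.6,0.8,0,0,-1.25,-0.9,0,-1.1,1.5,0,0,-1.9,-1.4,0,-1.7,2.2,0,0,-2.55,-1.9,0,-2.3,3,0,0,-3.15,-2.3,0,-2.8,3.7,0,0,-3.6,-2.65,0,-3.2,4.3,0,0,-3.8,-2.8,0,-3.3,4.4,0,0]'
python3 -m handwheel '[-0.2,-0.15,0,-0.2,0.2,0,0,-0.65,-0.5,0,-0.6,0.8,0,0,-1.25,-0.9,0,-1.1,1.5,0,0,-1.9,-1.4,0,-1.7,2.2,0,0,-2.55,-1.9,0,-2.3,3,0,0,-3.15,-2.3,0,-2.8,3.7,0,0,-3.6,-2.65,0,-3.2,4.3,0,0,-3.8,-2.8,0,-3.3,4.4,0,0]'
python3 - <<'E'
from nuts import *
from scipy.spatial.transform import Rotation as Ro
a=read_camera("top");b=read_camera("side")
cv2.imwrite("pics/i.png",cv2.resize(b[180:360,120:360,::-1],(800,600),interpolation=2))
nuts("side",b)
o=get_obs();p=o['eef_pos'][:2]-C;print(o['eef_pos'],p@Xx,p@Y,Ro.from_quat(o["tool_rot"][[1,2,3,0]]).as_matrix(),o['q'],o['gripper_width'])
E
```

```text
t: 11.4
eef_pos: [0.59, 0.1143, 0.1677]
tool_rot: [0.048, 0.449, 0.886, 0.104]
contact_force: [-0.1, -0.2, -3.5]
gripper_width: 0.14
t: 12.07
eef_pos: [0.5515, 0.0858, 0.1678]
tool_rot: [0.027, 0.451, 0.89, 0.061]
contact_force: [0.1, 0.6, -4.1]
gripper_width: 0.146
side [181.6 282.4] 15 tray xy 0.049 0.083
side [146.5 296.5] 4 tray xy 0.053 0.168
side [149.6 303.5] 8 tray xy 0.032 0.168
side [152.3 310. ] 3 tray xy 0.013 0.168
side [190.6 316.1] 19 tray xy -0.042 0.1
side [156.5 319.5] 4 tray xy -0.013 0.168
side [158.7 324. ] 3 tray xy -0.026 0.168
side [161.  329.5] 6 tray xy -0.04 0.168
side [165.8 339.9] 13 tray xy -0.067 0.167
[0.55185266 0.08608444 0.16779692] 0.0012788616328366293 -0.05415749179496972 [[-0.59177261  0.79938067  0.10390245]
 [ 0.80607628  0.58572855  0.08463505]
 [ 0.00679699  0.133838   -0.99097991]] [-0.55811562  0.31783993  0.395612    2.00836507 -0.27623479  0.73796611
  0.64087143] 0.14321902979220663
```

View pics/i.png

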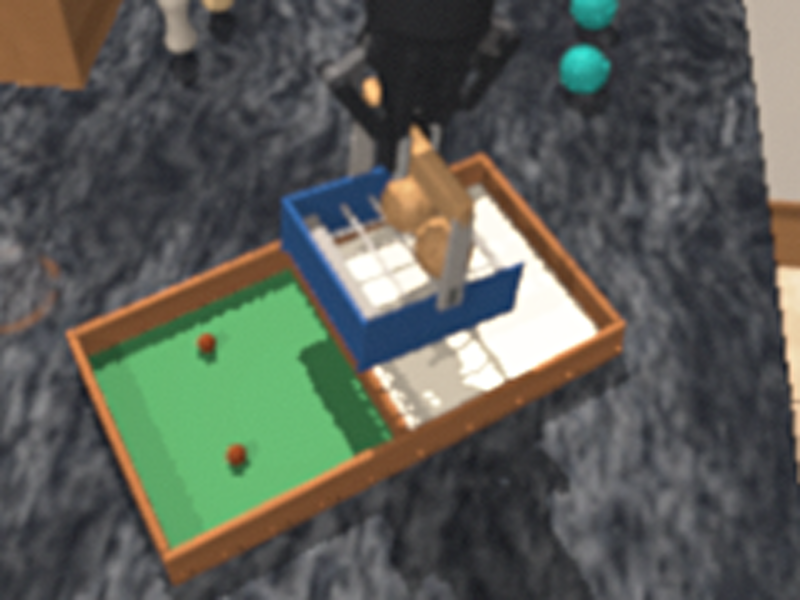

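Both hazelnuts lie clear on the green floor at (207,343) and (237,455), and both walnuts are in the sieve over the white bay. Tilting to about 25° first, to check reach.

```bash

python3 -m handwheel '[0,0,-0.1,0.5,-0.7,0,0,0.05,0,-0.2,1.7,-2.3,0,0,0.1,0.1,-0.4,3.3,-4.5,0,0,0.15,0.1,-0.6,5,-6.9,0,0,0.2,0.15,-0.8,6.8,-9.2,0,0,0.25,0.2,-1,8.4,-11.4,0,0,0.3,0.2,-1.1,9.6,-13,0,0,0.3,0.2,-1.2,10.1,-13.7,0,0]'
python3 - <<'E'
from nuts import *
from scipy.spatial.transform import Rotation as Ro
o=get_obs();p=o['eef_pos'][:2]-C;print(o['eef_pos'],p@Xx,p@Y,Ro.from_quat(o["tool_rot"][[1,2,3,0]]).as_matrix()[:,1:],o['q'],o['gripper_width'])
E
```

```text
t: 12.83
eef_pos: [0.554, 0.087, 0.1553]
tool_rot: [0.094, 0.442, 0.871, 0.193]
contact_force: [-0.5, 0.3, -3.5]
gripper_width: 0.146
[0.55400012 0.08700478 0.15525772] 0.0018044287544865425 -0.05188094177208515 [[ 0.73340898  0.33387477]
 [ 0.53536173  0.25312917]
 [ 0.41892611 -0.90799409]] [-0.30213321  0.24993698  0.17475924  2.19529406 -0.6860596   0.39810287
  1.08913665] 0.14552690387244788
```

Wrist joint 6 is nearing its lower limit (0.40, minimum 0.17). Yawing the sieve away from the radial plane and raising it a little should open that joint up. I'll test that.

```bash

python3 -m handwheel '[-0.1,0.1,0.1,0,0,1,0,-0.25,0.35,0.35,0,0,3.4,0,-0.5,0.65,0.65,0,0,6.6,0,-0.75,1,1,0,0,10,0,-1,1.35,1.35,0,0,13.4,0,-1.25,1.65,1.65,0,0,16.6,0,-1.4,1.9,1.9,0,0,19,0,-1.5,2,2,0,0,20,0]'
python3 - <<'E'
from nuts import *
from scipy.spatial.transform import Rotation as Ro
o=get_obs();p=o['eef_pos'][:2]-C;print(o['eef_pos'],p@Xx,p@Y,Ro.from_quat(o["tool_rot"][[1,2,3,0]]).as_matrix()[:,1:],o['q'],o['gripper_width'])
E
```

```text
t: 13.5
eef_pos: [0.5396, 0.107, 0.1759]
tool_rot: [0.059, 0.283, 0.935, 0.206]
contact_force: [0.4, -0.0, -3.4]
gripper_width: 0.145
[0.53964956 0.10696322 0.17585296] -0.022777465648497402 -0.05167438523182684 [[ 0.50375848  0.22756056]
 [ 0.75530153  0.35212718]
 [ 0.4192219  -0.90786708]] [-0.19915982  0.24606901  0.09514427  2.13040564 -0.67412059  0.58900205
  1.40889223] 0.1451552409630359
```

```bash

python3 -m handwheel '[0,0,-0.1,0.3,-0.2,0,0,-0.05,-0.05,-0.2,1.1,-0.7,0,0,-0.1,-0.1,-0.3,2.2,-1.5,0,0,-0.2,-0.15,-0.5,3.4,-2.3,0,0,-0.25,-0.2,-0.7,4.5,-3,0,0,-0.3,-0.25,-0.8,5.6,-3.8,0,0,-0.4,-0.3,-0.95,6.4,-4.3,0,0,-0.4,-0.3,-1,6.8,-4.6,0,0]'
python3 - <<'E'
from nuts import *
from scipy.spatial.transform import Rotation as Ro
o=get_obs();p=o['eef_pos'][:2]-C;print(o['eef_pos'],p@Xx,p@Y,Ro.from_quat(o["tool_rot"][[1,2,3,0]]).as_matrix()[:,1:],o['q'],o['gripper_width'])
E
```

```text
t: 14.17
eef_pos: [0.5352, 0.103, 0.1651]
tool_rot: [0.08, 0.278, 0.918, 0.272]
contact_force: [-0.4, -0.3, -4.4]
gripper_width: 0.143
[0.53521675 0.10303691 0.16508994] -0.022226952259274117 -0.05757054941607812 [[ 0.46661386  0.29831741]
 [ 0.69723693  0.45514621]
 [ 0.54418027 -0.83895688]] [-0.01870943  0.26616862 -0.02129833  2.20417392 -1.00893075  0.54453394
  1.79679825] 0.1428965627715807
```

```bash

python3 -m handwheel '[0,0,0,0.5,-0.3,0,0,0,0,0,1.6,-1,0,0,0,0,0,3,-2,0,0,0,0,0,4.4,-2.9,0,0,0,0,0,5.8,-3.9,0,0,0,0,0,7,-4.7,0,0,0,0,0,8,-5.3,0,0,0,0,0,8.3,-5.5,0,0]'
python3 -m handwheel '[0,0,0,0,0,0,0,0,0,0,0,0,0,0,0,0,0,0,0,0,0,0,0,0,0,0,0,0]'
python3 - <<'E'
from nuts import *
from scipy.spatial.transform import Rotation as Ro
b=read_camera("side")
cv2.imwrite("pics/j.png",cv2.resize(b[150:360,120:400,::-1],(800,600),interpolation=2))
o=get_obs();p=o['eef_pos'][:2]-C;print(o['eef_pos'],p@Xx,p@Y,Ro.from_quat(o["tool_rot"][[1,2,3,0]]).as_matrix()[:,1:],o['q'],o['gripper_width'])
E
```

```text
t: 14.83
eef_pos: [0.5352, 0.1022, 0.1645]
tool_rot: [0.104, 0.27, 0.891, 0.35]
contact_force: [-0.0, -1.1, -4.3]
gripper_width: 0.141
t: 15.17
eef_pos: [0.5355, 0.1022, 0.1646]
tool_rot: [0.104, 0.27, 0.891, 0.35]
contact_force: [0.1, -0.6, -3.9]
gripper_width: 0.144
[0.53542384 0.10231944 0.16461775] -0.021525651198809684 -0.05782716324153689 [[ 0.40848852  0.3749449 ]
 [ 0.6085122   0.56769739]
 [ 0.68033082 -0.73289562]] [ 0.22512403  0.31467677 -0.19935549  2.25801418 -1.3511712   0.5796436
  2.21211755] 0.14191709671065747
```

View pics/j.png

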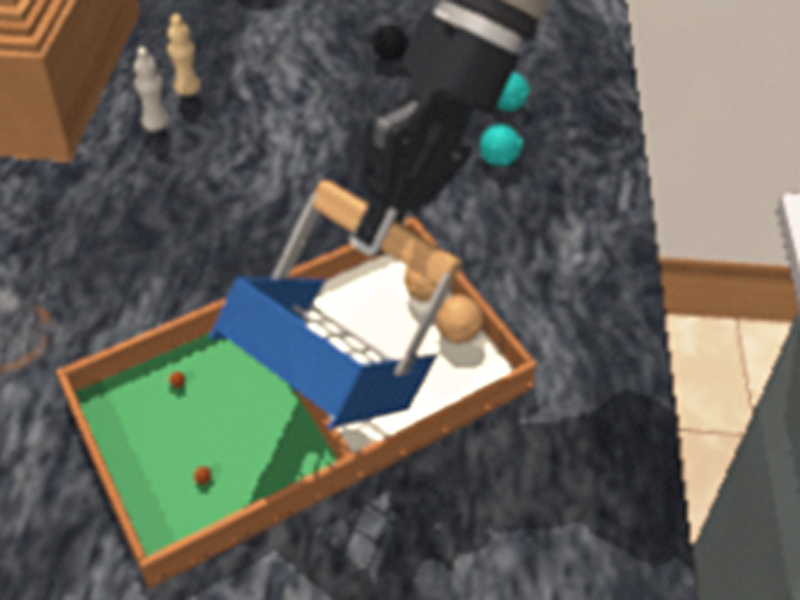

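Both walnuts are out and lie in the white bay at (425,280) and (460,318). Next: lift, then level the sieve.

```bash

python3 -m handwheel '[0,0,0.5,0,0,0,0,0,0,1.5,-1,0.7,0,0,0.2,0,2.7,-3,2,0,0,0.4,0,4,-6,4,0,0,0.6,0,5,-9,6,0,0,0.8,0,5.7,-12,8,0,0,1,0,6,-14,9.3,0,0,1,0,6,-14.5,9.7,0,0]'
python3 -m handwheel '[0,0,0,-1,0.7,0,0,0,0,0,-3,2,0,0,0,0,0,-6,4,0,0,0,0,0,-9.5,6.3,0,0,0,0,0,-13,8.7,0,0,0,0,0,-16.5,11,0,0,0,0,0,-18.5,12.3,0,0,0,0,0,-19,12.7,0,0]'
python3 - <<'E'
from nuts import *
from scipy.spatial.transform import Rotation as Ro
o=get_obs();p=o['eef_pos'][:2]-C;R=Ro.from_quat(o["tool_rot"][[1,2,3,0]]).as_matrix()
print(o['eef_pos'],p@Xx,p@Y,R,o['q'],o['gripper_width'])
w=np.cross(R[:,2],[0,0,-1]);print("level rotvec deg",np.degrees(w),"yaw",np.degrees(np.arctan2(R[1,1],R[0,1])))
E
```

```text
t: 15.88
eef_pos: [0.5469, 0.1044, 0.2273]
tool_rot: [0.063, 0.282, 0.934, 0.211]
contact_force: [-0.3, 0.6, -3.8]
gripper_width: 0.14
t: 16.55
eef_pos: [0.5463, 0.1065, 0.2267]
tool_rot: [0.004, 0.287, 0.958, 0.022]
contact_force: [-0.0, 1.2, -3.5]
gripper_width: 0.142
[0.54630867 0.10645239 0.2267297 ] -0.018432354297027675 -0.04660217878958197 [[-0.83467667  0.55035252  0.02066321]
 [ 0.55072056  0.83374159  0.03977224]
 [ 0.00466097  0.04457662 -0.9989951 ]] [-0.34163602  0.27244211  0.06772767  1.87168437 -0.06171363  0.96817342
  0.74500608] 0.14201184140478462
level rotvec deg [-2.27878165  1.1839149   0.        ] yaw 56.57121253943772
```

```bash

python3 -m handwheel '[0,-0.7,0,-0.3,0.1,0,0,0.15,-2.6,0,-0.8,0.4,0,0,0.4,-5,0,-1.4,0.8,0,0,0.6,-7.8,0,-2,1.1,0,0,0.8,-10.5,0,-2.3,1.2,0,0,1,-13,0,-2.3,1.2,0,0,1.1,-15,0,-2.3,1.2,0,0,1.1,-15.8,0,-2.3,1.2,0,0]'
python3 -m handwheel '[0,-0.7,0,0,0,-2,0,0.15,-2.6,0,0,0,-6,0,0.4,-5,0,0,0,-11,0,0.6,-7.6,0,0,0,-17,0,0.8,-10.2,0,0,0,-24,0,1,-12.7,0,0,0,-30,0,1.1,-14.7,0,0,0,-35,0,1.1,-15.5,0,0,0,-37.3,0]'
python3 -m handwheel '[0,0,0,0,0,0,0,0,0,0,0,0,0,0]'
python3 - <<'E'
from nuts import *
from scipy.spatial.transform import Rotation as Ro
o=get_obs();R=Ro.from_quat(o["tool_rot"][[1,2,3,0]]).as_matrix()
print(o['eef_pos'],R,o['q'],o['gripper_width'])
w=np.cross(R[:,2],[0,0,-1]);print("level rotvec deg",np.degrees(w),"yaw",np.degrees(np.arctan2(R[1,1],R[0,1])))
a=read_camera("top");b=read_camera("side");np.save("top1.npy",a)
nuts("side",b)
cv2.imwrite("pics/k.png",cv2.resize(b[110:350,110:430,::-1],(800,600),interpolation=2))
E
```

```text
t: 17.22
eef_pos: [0.556, -0.057, 0.2264]
tool_rot: [-0.0, 0.291, 0.957, -0.001]
contact_force: [0.2, -0.7, -3.4]
gripper_width: 0.141
t: 17.88
eef_pos: [0.5661, -0.2154, 0.2263]
tool_rot: [-0.0, 0.585, 0.811, -0.001]
contact_force: [0.2, -0.3, -2.7]
gripper_width: 0.144
t: 18.05
eef_pos: [0.5655, -0.215, 0.2259]
tool_rot: [-0.001, 0.585, 0.811, -0.001]
contact_force: [-0.2, 0.4, -3.8]
gripper_width: 0.147
[ 0.56549483 -0.21500588  0.22590429] [[-3.15584855e-01  9.48895647e-01 -1.80277267e-03]
 [ 9.48897198e-01  3.15585341e-01 -1.54957227e-05]
 [ 5.54224803e-04 -1.71553615e-03 -9.99998375e-01]] [-1.78953044e-04  3.78690447e-01  3.39275962e-01  1.75267911e+00
 -1.42812298e-01  1.03617419e+00  7.11107677e-01] 0.14707843066905724
level rotvec deg [ 0.00088784 -0.10329127  0.        ] yaw 18.396181942509397
side [181.6 282.4] 15 tray xy 0.049 0.083
side [144.5 291.5] 4 tray xy 0.068 0.168
side [146.5 296.5] 4 tray xy 0.053 0.168
side [148.7 301. ] 3 tray xy 0.039 0.168
side [152.5 310. ] 13 tray xy 0.013 0.168
side [190.5 316. ] 18 tray xy -0.042 0.1
side [157.5 321.5] 8 tray xy -0.019 0.168
side [161.  329.5] 6 tray xy -0.04 0.168
```

View pics/k.png

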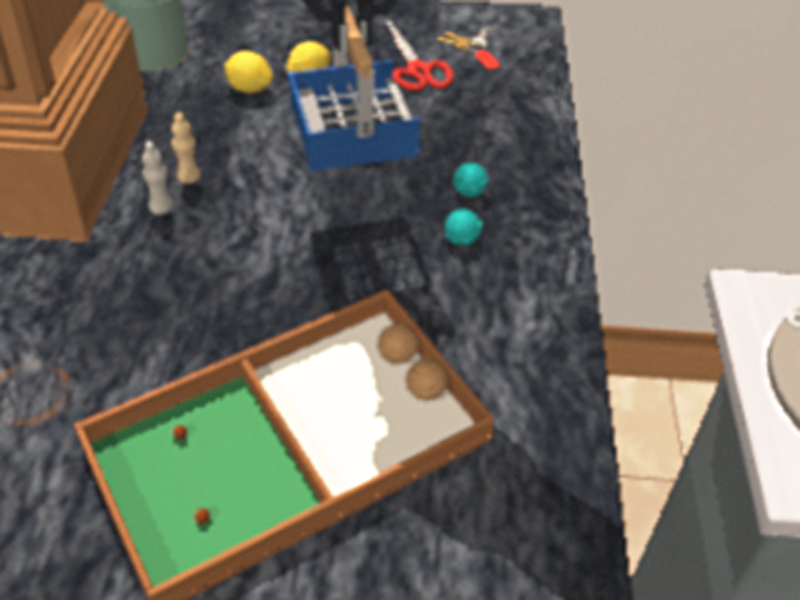

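The sieve is empty, hazelnuts are in green at (180,433) and (202,516), and walnuts in white at (398,343) and (427,380). Lowering the sieve at its old spot.

```bash

python3 -m handwheel '[0.1,0.2,-0.7,0,0,0,0,0.2,0.4,-2.3,0,0,0,0,0.2,0.6,-4.5,0,0,0,0,0.2,0.6,-6.7,0,0,0,0,0.2,0.6,-8.9,0,0,0,0,0.2,0.6,-10.5,0,0,0,0,0.2,0.6,-11.4,0,0,0,0,0.2,0.6,-11.6,0,0,0,0]'
python3 -m handwheel '[0,0,-0.1,0,0,0,0,0,0,-0.2,0,0,0,0,0,0,-0.3,0,0,0,0,0,0,-0.4,0,0,0,0,0,0,-0.5,0,0,0,0,0,0,-0.5,0,0,0,0]'
python3 - <<'E'
from h import *
o=get_obs();print(o['eef_pos'],o['contact_force'],o['q'])
E
```

```text
t: 18.82
eef_pos: [0.5672, -0.2055, 0.1079]
tool_rot: [-0.003, 0.583, 0.813, -0.0]
contact_force: [0.0, -0.0, -4.1]
gripper_width: 0.143
t: 19.32
eef_pos: [0.5676, -0.2057, 0.1034]
tool_rot: [-0.002, 0.583, 0.813, -0.0]
contact_force: [-0.7, -0.4, -2.7]
gripper_width: 0.139
[ 0.56761752 -0.20565029  0.10339954] [-0.67980943 -0.42401665 -2.7435865 ] [ 0.02570794  0.52287075  0.29202205  1.85163323 -0.20307452  0.79991915
  0.74971386]
```

```bash

python3 -m handwheel '[0,0,-0.1,0,0,0,0,0,0,-0.2,0,0,0,0,0,0,-0.2,0,0,0,0]'
python3 -m handwheel '[0,0,0,0,0,0,0.3,0,0,0,0,0,0,0.6,0,0,0,0,0,0,1,0,0,0,0,0,0,1,0,0,0,0,0,0,1,0,0,0,0,0,0,1,0,0,0,0,0,0,1,0,0,0,0,0,0,1]' 20
```

```text
t: 19.57
eef_pos: [0.5678, -0.2056, 0.1032]
tool_rot: [-0.002, 0.583, 0.813, 0.0]
contact_force: [-4.7, 2.5, 11.0]
gripper_width: 0.144
t: 20.23
eef_pos: [0.5678, -0.2056, 0.1031]
tool_rot: [-0.002, 0.583, 0.812, 0.0]
contact_force: [-0.4, 0.4, 0.4]
gripper_width: 0.999
```

Contact was felt and the gripper is open. Retreating straight up.

```bash

python3 -m handwheel '[0,0,0.5,0,0,0,1,0,0,2,0,0,0,1,0,0,4,0,0,0,1,0,0,6.5,0,0,0,1,0,0,9,0,0,0,1,0,0,11,0,0,0,1,0,0,12,0,0,0,1,0,0,12,0,0,0,1]'
python3 -m handwheel '[0,0,0,0,0,0,1,0,0,0,0,0,0,1,0,0,0,0,0,0,1,0,0,0,0,0,0,1]'
python3 - <<'E'
from nuts import *
b=read_camera("side");nuts("side",b)
cv2.imwrite("pics/l.png",cv2.resize(b[110:350,110:430,::-1],(800,600),interpolation=2))
h=cv2.cvtColor(b,cv2.COLOR_RGB2HSV);c=big(cv2.inRange(h,(105,150,50),(125,255,255))).reshape(-1,2)
h0=cv2.cvtColor(np.load("side0.npy"),cv2.COLOR_RGB2HSV);c0=big(cv2.inRange(h0,(105,150,50),(125,255,255))).reshape(-1,2)
print(c.min(0),c.max(0),c0.min(0),c0.max(0))
for px in((398,343),(427,380)):
    p=plane("side",[(110+px[0]/2.5,110+px[1]/2.5)],.029)[0][:2]-C;print("walnut",p@Xx,p@Y)
E
```

```text
t: 20.9
eef_pos: [0.5692, -0.2062, 0.2258]
tool_rot: [0.0, 0.583, 0.812, 0.001]
contact_force: [0.2, -0.6, 0.5]
gripper_width: 1.002
t: 21.23
eef_pos: [0.5685, -0.206, 0.2245]
tool_rot: [-0.001, 0.583, 0.812, 0.001]
contact_force: [-0.4, -0.4, -0.3]
gripper_width: 1.003
side [181.6 282.4] 15 tray xy 0.049 0.083
side [144.5 291.5] 4 tray xy 0.068 0.168
side [146.5 296.5] 4 tray xy 0.053 0.168
side [151.6 308. ] 18 tray xy 0.019 0.168
side [190.5 316. ] 20 tray xy -0.042 0.1
side [157.5 321.5] 8 tray xy -0.019 0.168
[227 173] [274 212] [227 173] [274 212]
walnut 0.026764436104517376 -0.14480489113531603
walnut -0.026451519618443834 -0.14429245178747685
```

View pics/l.png

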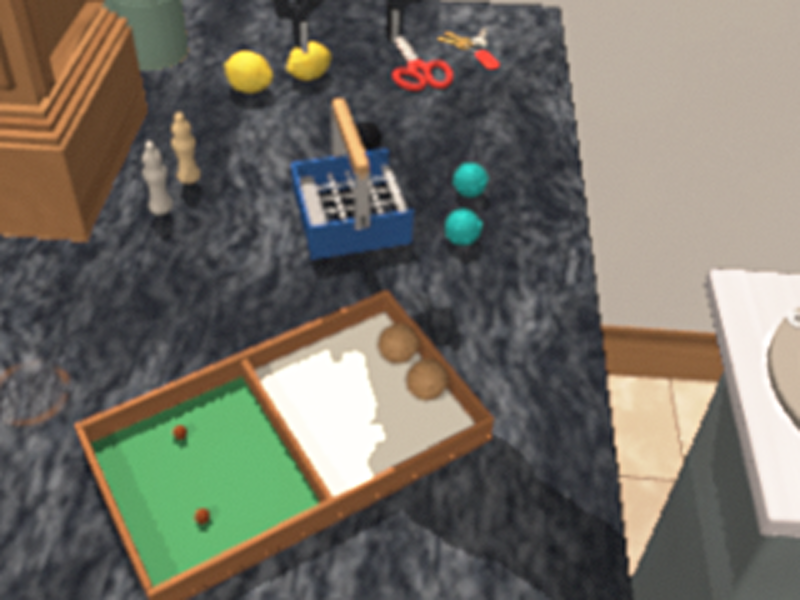

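The sieve stands upright at its starting pose (same silhouette bounds as at the start), the gripper is clear of it, and all the nuts are in the right bays.

```bash
python3 -c "
from station import *
print(hand_in())"
```

```text
the job is handed in; nothing more can be done
None
```

The job is done and handed in at about 21 s of the 64 s allowed. I picked up the sieve by its bar and rocked it lip-down to about 19° over the green bay. Both hazelnuts dropped through with both walnuts still seated. I then tipped the walnuts into the white bay at about 43° and stood the sieve back where it started.

**Last checks**
- **Hazelnuts:** they lie at tray (0.049, 0.083) and (-0.042, 0.100), in the green bay.
- **Walnuts:** they lie at about tray (±0.027, -0.144), in the white bay.
- **Sieve:** its outline in the side view is the same as at the start, so it is upright. It is about 0.33 m from the tray's centre.
- **Gripper:** it is open and about 12 cm above where it let go.

**What went off plan**
- The first move to the sieve overshot by about 1 cm and was corrected before gripping.
- Wrist joint 6 came near its lower limit during the tip, so I turned the sieve 20° first.
- One hazelnut check gave two positions, (0.086, 0.076) and then (0.049, 0.083). I read this as the nut rolling on the bay floor. It has not moved since the second reading.
- I viewed 12 pictures, two over the budget of 10.

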